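# Point out the stray vial and reject the tray

## Task

An orange-capped vial has got in among the purple-capped ones in the clear tray: come down on it from above and point at it, holding the fingertips one to four centimetres straight above its cap for at least two seconds, without touching any vial or going that low over another one. Then press the red reject button fully down, let it come up again and move clear. Leave the green button, the orange-capped vial outside the tray and everything else alone.

Things in the scene. Friction and masses are not known exactly. Their poses are not given: they have to be found in the camera images.
- odd_vial: glass vial, 24 mm across and 46 mm high, white label, ORANGE cap 21 mm across; origin at the centre of its underside, z up to the cap (cap top 46 mm above the origin); the one orange-capped vial INSIDE the tray, in any of seven wells: the vial to point at
- purple1: glass vial, 24 mm across and 46 mm high, white label, purple cap 21 mm across; origin at the centre of its underside, z up to the cap (cap top 46 mm above the origin); stands in a well of the tray, neighbours about 48 mm apart
- purple2: glass vial, 24 mm across and 46 mm high, white label, purple cap 21 mm across; origin at the centre of its underside, z up to the cap (cap top 46 mm above the origin); stands in a well of the tray, neighbours about 48 mm apart
- purple3: glass vial, 24 mm across and 46 mm high, white label, purple cap 21 mm across; origin at the centre of its underside, z up to the cap (cap top 46 mm above the origin); stands in a well of the tray, neighbours about 48 mm apart
- purple4: glass vial, 24 mm across and 46 mm high, white label, purple cap 21 mm across; origin at the centre of its underside, z up to the cap (cap top 46 mm above the origin); stands in a well of the tray, neighbours about 48 mm apart
- purple5: glass vial, 24 mm across and 46 mm high, white label, purple cap 21 mm across; origin at the centre of its underside, z up to the cap (cap top 46 mm above the origin); stands in a well of the tray, neighbours about 48 mm apart
- purple6: glass vial, 24 mm across and 46 mm high, white label, purple cap 21 mm across; origin at the centre of its underside, z up to the cap (cap top 46 mm above the origin); stands in a well of the tray, neighbours about 48 mm apart
- loose_vial: glass vial, 24 mm across and 46 mm high, white label, ORANGE cap 21 mm across; origin at the centre of its underside, z up to the cap (cap top 46 mm above the origin); stands on the table OUTSIDE the tray and is not meant
- tray: fixed open clear plastic clamshell tray, 216 mm (x) by 164 mm (y), wall tops 35 mm high, inner floor 8 mm above the table, 4 x 3 round wells at 48 mm pitch, seven of them filled; its lid, 28 mm high, is folded open flat on the table on its +y side; origin at the centre of the tray's underside
- red_top (a point): centre of the top face of the red push button, 40 mm across, in a white housing fixed to the table: the REJECT button; pressed straight down
- red (a joint): travel of the red button in m: 0 up, 0.006 fully down; springs back; fully down takes about 5 N
- green_top (a point): centre of the top face of the green push button, 40 mm across, in a white housing fixed to the table: the PASS button, to be left alone; pressed straight down
- green (a joint): travel of the green button in m: 0 up, 0.006 fully down; springs back; fully down takes about 5 N
- sanitiser: clear bottle with a blue cap, 60 mm across, 90 mm high, on the right; bystander; origin at the centre of its underside
Not all that is in view belongs to the job. What is shaped like the part that bears green_top but pink is not meant.

How it is judged:
On the way, in this order (a step that is already met when the one before it is completed fails the run):
1. the fingertips hover about 1 to 4 cm straight above the cap of the orange-capped vial in the tray, for two seconds (horizontal distance between the grasp point and odd_vial below 0.018 m and z of the grasp point in the frame of odd_vial between 0.067 and 0.112 m), for 2 s.
2. then the red button is pressed fully down (value of joint red above 0.0048 m), for 0.02 s.
At the end, for the whole second after the job is handed in: Both buttons are up (within 1.5 mm), all eight vials stand upright within 8 mm of where they began, the bottle within 15 mm (value of joint each of red, green below 0.0015 m and distance of each of odd_vial, purple1, purple2, purple3, purple4, purple5, purple6, loose_vial from where it was at the start of the episode below 0.008 m and angle between each of odd_vial, purple1, purple2, purple3, purple4, purple5, purple6, loose_vial's own z axis and vertical below 0.1 rad and distance of sanitiser from where it was at the start of the episode below 0.015 m); the robot touches nothing.
It fails at once if a vial is touched, lifted or shifted (contact force between any of the fingers, the arm and odd_vial above 0.3 N or distance of any of odd_vial, purple1, purple2, purple3, purple4, purple5, purple6, loose_vial from where it was at the start of the episode above 0.008 m or contact force between any of the fingers, the arm and purple1 above 0.3 N or contact force between any of the fingers, the arm and purple2 above 0.3 N or contact force between any of the fingers, the arm and purple3 above 0.3 N or contact force between any of the fingers, the arm and purple4 above 0.3 N or contact force between any of the fingers, the arm and purple5 above 0.3 N or contact force between any of the fingers, the arm and purple6 above 0.3 N or contact force between any of the fingers, the arm and loose_vial above 0.3 N).
It fails at once if the fingertips come low (4 cm or less above the cap) straight over another vial, as if pointing at it ((horizontal distance between the grasp point and purple1 below 0.012 m and z of the grasp point in the frame of purple1 below 0.105 m) or (horizontal distance between the grasp point and purple2 below 0.012 m and z of the grasp point in the frame of purple2 below 0.105 m) or (horizontal distance between the grasp point and purple3 below 0.012 m and z of the grasp point in the frame of purple3 below 0.105 m) or (horizontal distance between the grasp point and purple4 below 0.012 m and z of the grasp point in the frame of purple4 below 0.105 m) or (horizontal distance between the grasp point and purple5 below 0.012 m and z of the grasp point in the frame of purple5 below 0.105 m) or (horizontal distance between the grasp point and purple6 below 0.012 m and z of the grasp point in the frame of purple6 below 0.105 m) or (horizontal distance between the grasp point and loose_vial below 0.012 m and z of the grasp point in the frame of loose_vial below 0.105 m)).
It fails at once if the green button is pressed (value of joint green above 0.002 m).
It fails at once if the bottle is displaced (distance of sanitiser from where it was at the start of the episode above 0.015 m).
It also fails if it takes over 53 s, if anything falls off the work surface, if the arm or the gripper's body presses on something with over 40 N, if the wrist force passes 120 N, or if a joint passes its speed limit or range.

## Robot

A 6-joint arm with a two-finger parallel gripper is mounted at the origin on the work surface. World frame = base frame: x ahead of the robot, y to its left, z up, the work surface at z = 0. Lengths are in m, angles in rad, forces in N, time in s.
With the tool pointing down it reaches from about 0.275 to 0.85 m from the base axis. Payload 19 kg.
Tool frame: the origin (TCP) lies between the finger pads; the fingertips stand ahead of it and the grasp point (between the pads) lies 3 mm ahead of it (robot.finger_overhang is the z of the fingertips in the tool frame, in m); z points along the fingers, y is the line along which they close (so a half turn about z gives the same grasp; the last joint's range is limited). The gripper opens to 85 mm and grips with 20 to 120 N. Pads are 22 mm wide; open, the fingers measure 114 mm over their backs; the gripper's body (76 mm by 85 mm) begins 54 mm behind the grasp point. The pads swing forward as they close: fully open they stand 13 mm farther back than shut.
Start: joints at [0.975, 0.15, 1.437, -0, 1.554, -0.134], TCP at [0.256, 0.515, 0.253] pointing down, gripper open.
Joint ranges: [-2.8, 2.8], [-0.68, 2.1], [0.12, 2.68], [-1.39, 4.53], [0.16, 2.79], [-2.81, 2.81]. Speed limits (rad/s): [1.89, 1.89, 2.22, 3.01, 3.01, 3.01].

## Interface

Orientations are given as a unit quaternion [x, y, z, w].
In Python, from plant import robot gives the robot as it stands. The module is installed in compiled form; this text tells all that it offers.
- The arm moves only by the tool servo_tool, never from a script. Its argument "moves" is one flat list of numbers, 7 for each row, row after row: the opening, from 0 (shut) to 1 (fully open), then the shift along the tool's x, y, z in m, then the turn, a rotation vector about the tool's x, y, z in rad. A call has 1 to 20 rows; each row shifts and turns the commanded pose from where the row before left it, along the tool's axes as they then stand; what a row does not reach is not made up. A row lasts 1/8 s, in which the tool goes at most 62.5 mm and 10.7 degrees, less where a joint would pass 70% of its speed; a pose out of reach is approached as far as the arm can. A call is refused whole if a number of a shift passes 0.0625 or a number of a turn 0.188, either way. A call with a gripper value outside its range is refused whole. The fingers move at their own pace and stop on an object; "newtons" is the grip in N (left out, the last holds). Time passes only in rows, so rows that do not move let the fingers close. It gives the time, the measured TCP pose, the force, the opening and the grip force at its end, in the units of the state.
- robot.state(): the state, without advancing time (a new reading comes with each control period).
- robot.snapshot(name): name is "scene" or "top" or "wrist"; returns (picture, depth): 480x640x3 uint8, red, green, blue; 480x640 float32, m along the optical axis (not along the pixel's ray), 0 where there is no reading.
- robot.calibration(name): a dict with "camera_matrix" (3x3 intrinsics, pixels), "world_from_camera" (4x4, takes a point from camera to world coordinates); the wrist camera has in their place "hand_eye" (4x4, takes a point from camera to tool coordinates, whose origin is the TCP and whose axes are the flange's). Camera axes: x right, y down, z forward; pixel columns grow to the right and rows downward; lengths in m; the calibration is good to about 2 mm. A picture is of the moment at which its call begins: read the wrist's pose just before it. calibration takes no time and is no camera call.
- robot.finish_job(): hands the job in; it is judged then, once.
The state is a dict: "t": time; "joint_positions": joint angles; "joint_velocities": joint speeds; "effort": joint torques, N m; "eef_pos": TCP position; "tool_rot": TCP orientation; "contact_force": force on the tool from outside, world axes, zero at the start; "wrist_torque": the same for the moment, N m; "width": finger opening in m; "grip_force": force on a finger pad.
Only numpy, scipy, OpenCV 4.12 (cv2) and the standard library are available. Lean on these libraries where they do the work, as an engineer would, in place of code of your own. Each camera call takes 0.05 s, during which the arm holds its last target. There are 200 camera calls.

## Working session

There is one attempt and no reset: what is moved stays moved. The work goes in short steps, Python scripts to look and compute and a tool call to move; the robot and the scene stay as the last step left them, time stands still between calls to the robot, and variables do not carry over. Pictures are saved under pics/ and viewed, at most 10 in all, crops included, and the job is handed in when it is done.

Besides the shell and the picture viewer there is one more tool, called as a command line: name --argument value ..., lists and objects as JSON in quotes. servo_tool: Moves the arm, as the interface text tells. Its arguments: {"type":"object","properties":{"moves":{"type":"array"},"newtons":{"type":"number"}},"required":["moves"]}

```bash
mkdir -p pics
cat > h.py <<'E'
import numpy as np,cv2
from plant import robot
def snap(n):
    p,d=robot.snapshot(n); cv2.imwrite(f'pics/{n}.png',p[:,:,::-1]); np.save(n+'.npy',d)
def pt(n,u,v,z=None):
    c=robot.calibration(n);K=c["camera_matrix"];T=np.array(c["world_from_camera"]);d=np.load(n+'.npy')
    r=np.linalg.inv(K)@[u,v,1]
    if z is None: s=np.median(d[v-2:v+3,u-2:u+3])
    else: s=(z-T[2,3])/(T[:3,:3]@r)[2]
    return (T[:3,:3]@(r*s)+T[:3,3]).round(4)
E
python3 - <<'E'
from h import *
snap('top');snap('scene')
print(robot.state(),robot.finger_overhang)
E
```

```text
{'t': 0.1, 'joint_positions': array([ 9.74987251e-01,  1.50900009e-01,  1.43794741e+00, -1.12618606e-05,
        1.55382125e+00, -1.33992526e-01]), 'joint_velocities': array([-0.00131258, -0.00174558, -0.00213852, -0.00201545, -0.00112155,
        0.0004519 ]), 'effort': array([ 5.61800509e-03, -7.14380836e+01, -5.71791708e+01, -2.29826792e-04,
        7.35614245e-03, -4.77468620e-05]), 'eef_pos': array([0.25610688, 0.5145865 , 0.25276606]), 'tool_rot': array([ 2.28861657e-01,  9.73458809e-01, -5.04593456e-04, -1.86732046e-04]), 'contact_force': array([-0.28496797,  0.03755522,  0.26505291]), 'wrist_torque': array([-0.01832429, -0.0489983 , -0.01779608]), 'grip_force': 0.0, 'width': 0.08500319626907227} 0.022
```

View pics/top.png

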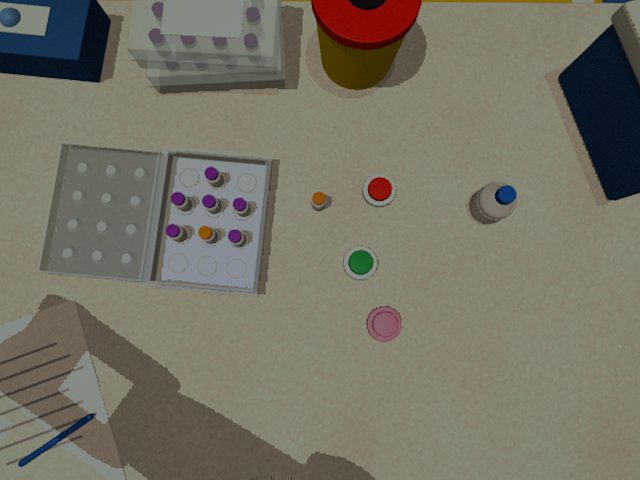

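View pics/scene.png

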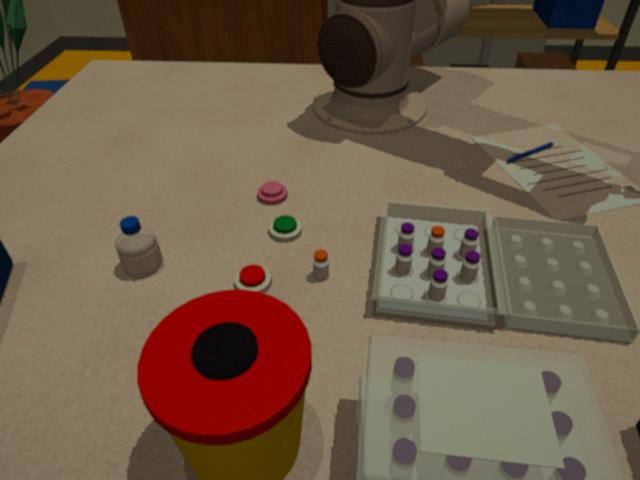

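Two orange caps are visible in the top view. The one at (206,234) is inside the tray, and the one at (319,199) stands on the bare table. The first is the one meant. There are two round buttons, red at (380,189) and green at (361,263), plus a pink look-alike at (384,324). The reject button is the red one. I'll confirm this in a crop and measure.

Run:
```python
from h import *
i=cv2.imread('pics/top.png')[140:300,150:410]
cv2.imwrite('pics/crop.png',cv2.resize(i,None,fx=3,fy=3,interpolation=cv2.INTER_CUBIC))
for n,u,v in [('odd',206,234),('loose',319,199),('p',173,231),('p',236,237),('p',210,202),('p',240,206),('p',179,200),('red',380,189),('green',361,263),('pink',384,324),('bottle',506,195)]: print(n,pt('top',u,v))
for n,u,v in [('odd',438,232),('red',252,275),('loose',321,256),('green',285,224)]: print(n,pt('scene',u,v))
print(robot.calibration('top')['world_from_camera'])
```

```text
odd [0.5135 0.1016 0.0528]
loose [ 0.5711 -0.0727  0.0449]
p [0.518  0.1523 0.0535]
p [0.5089 0.0553 0.0527]
p [0.5639 0.0971 0.0532]
p [0.5578 0.0504 0.0527]
p [0.567  0.1454 0.0532]
red [ 0.5943 -0.173   0.0202]
green [ 0.4722 -0.1401  0.0204]
pink [ 0.376  -0.1749  0.0207]
bottle [ 0.5671 -0.3509  0.088 ]
odd [0.5218 0.1011 0.0545]
red [ 0.5991 -0.1746  0.0217]
loose [ 0.5776 -0.0735  0.0463]
green [ 0.4794 -0.1408  0.0222]
[[ 5.14289928e-05 -9.89054376e-01  1.47551478e-01  3.95277898e-01]
 [-9.99970747e-01 -1.17944351e-03 -7.55740500e-03 -6.60228742e-02]
 [ 7.64871312e-03 -1.47546773e-01 -9.89025504e-01  7.53527796e-01]
 [ 0.00000000e+00  0.00000000e+00  0.00000000e+00  1.00000000e+00]]
```

View pics/crop.png

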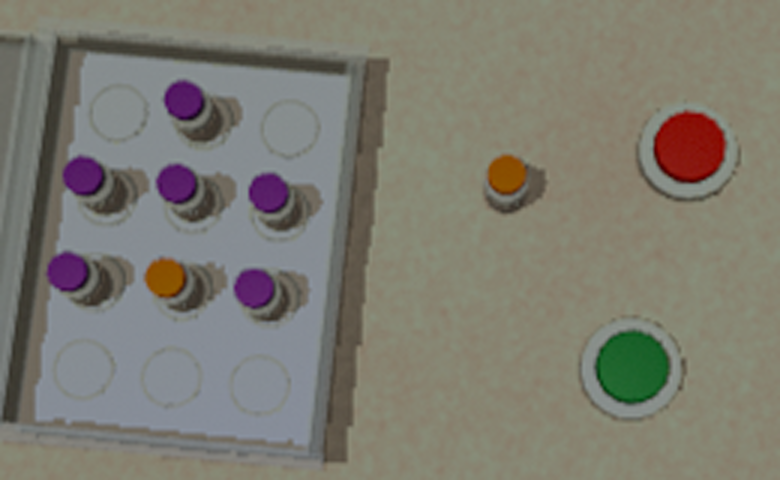

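The crop confirms it: the orange cap at crop (165,278) is in a well among purple ones, while the other at (506,175) is on the table. I'll move above it at safe height with the fingers shut.

servo_tool --moves '[0, -0.03, -0.018, 0, 0, 0, 0, 0, -0.03, -0.018, 0, 0, 0, 0, 0, -0.03, -0.018, 0, 0, 0, 0, 0, -0.03, -0.018, 0, 0, 0, 0, 0, -0.03, -0.018, 0, 0, 0, 0, 0, -0.03, -0.018, 0, 0, 0, 0, 0, -0.03, -0.018, 0, 0, 0, 0, 0, -0.03, -0.018, 0, 0, 0, 0, 0, -0.03, -0.018, 0, 0, 0, 0, 0, -0.03, -0.018, 0, 0, 0, 0, 0, -0.03, -0.018, 0, 0, 0, 0, 0, -0.03, -0.018, 0, 0, 0, 0, 0, -0.03, -0.018, 0, 0, 0, 0, 0, -0.028, -0.018, 0, 0, 0, 0, 0, 0, 0, 0, 0, 0, 0, 0, 0, 0, 0, 0, 0, 0]'

```text
t: 2.1
eef_pos: [0.5179, 0.1031, 0.2531]
tool_rot: [0.229, 0.973, -0.0, -0.0]
contact_force: [-1.0, 0.3, -0.4]
width: 0.0003
grip_force: 0.0
```

Run:
```python
from h import *
s=robot.state();print(s['eef_pos'],s['tool_rot'],s['width']);np.savez('w.npz',p=s['eef_pos'],q=s['tool_rot'])
snap('wrist')
```

```text
[0.51791229 0.10308071 0.25306967] [ 2.29005710e-01  9.73425030e-01 -2.03703149e-05 -3.08979162e-04] 0.0002594403749640399
```

View pics/wrist.png

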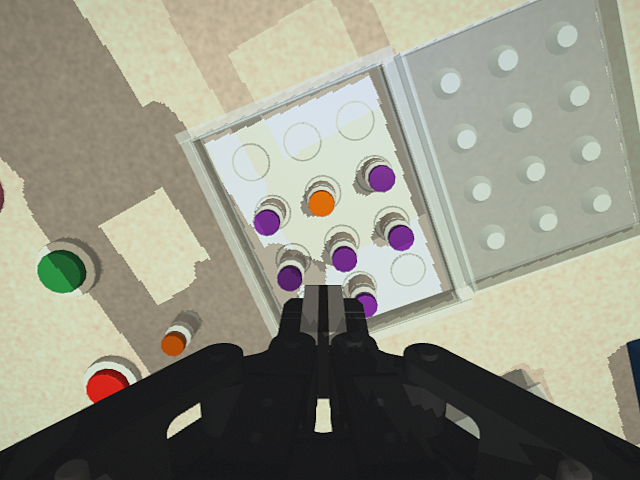

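In the wrist view the odd cap is at (321,203), green at (62,271), red at about (108,387) and partly hidden, and the loose cap at (173,343).

Run:
```python
from h import *
from scipy.spatial.transform import Rotation as R
w=np.load('w.npz');c=robot.calibration('wrist');K=c['camera_matrix'];H=np.array(c['hand_eye']);d=np.load('wrist.npy')
r=R.from_quat(w['q'])
for n,u,v in [('odd',321,203),('green',62,271),('red',107,386),('loose',173,343)]:
    s=np.median(d[v-2:v+3,u-2:u+3]);t=H[:3,:3]@(np.linalg.inv(K)@[u,v,1]*s)+H[:3,3]
    print(n,t.round(4),(r.apply(t)+w['p']).round(4))
for n,x in [('red',[.597,-.174,.02])]: print(n,r.inv().apply(np.array(x)-w['p']).round(4))
```

```text
odd [ 0.0025 -0.0025  0.2008] [0.5144 0.102  0.0523]
green [-0.0665 -0.2351  0.2326] [ 0.4724 -0.137   0.0205]
red [-0.1867 -0.212   0.2328] [ 0.5903 -0.1699  0.0202]
loose [-0.125  -0.1331  0.2089] [ 0.5703 -0.0718  0.0442]
red [-0.1945 -0.2127  0.233 ]
```

Odd vial is at (0.516, 0.102), cap top at 0.053. All three cameras agree within about 4 mm. I'll descend to TCP 0.106 (tips about 3 cm above the cap) and hold.

servo_tool --moves '[0, 0.002, -0.001, 0.021, 0, 0, 0, 0, 0, -0.001, 0.021, 0, 0, 0, 0, 0, 0, 0.021, 0, 0, 0, 0, 0, 0, 0.021, 0, 0, 0, 0, 0, 0, 0.021, 0, 0, 0, 0, 0, 0, 0.021, 0, 0, 0, 0, 0, 0, 0.021, 0, 0, 0, 0, 0, 0, 0, 0, 0, 0, 0, 0, 0, 0, 0, 0, 0, 0, 0, 0, 0, 0, 0, 0]'

```text
t: 3.4
eef_pos: [0.5158, 0.1022, 0.1073]
tool_rot: [0.229, 0.973, 0.0, 0.001]
contact_force: [-0.6, -0.6, 0.4]
width: 0.0001
grip_force: 0.0
```

servo_tool --moves '[0, 0, 0, 0, 0, 0, 0, 0, 0, 0, 0, 0, 0, 0, 0, 0, 0, 0, 0, 0, 0, 0, 0, 0, 0, 0, 0, 0, 0, 0, 0, 0, 0, 0, 0, 0, 0, 0, 0, 0, 0, 0, 0, 0, 0, 0, 0, 0, 0, 0, 0, 0, 0, 0, 0, 0, 0, 0, 0, 0, 0, 0, 0, 0, 0, 0, 0, 0, 0, 0, 0, 0, 0, 0, 0, 0, 0, 0, 0, 0, 0, 0, 0, 0, 0, 0, 0, 0, 0, 0, 0, 0, 0, 0, 0, 0, 0, 0, 0, 0, 0, 0, 0, 0, 0, 0, 0, 0, 0, 0, 0, 0, 0, 0, 0, 0, 0, 0, 0, 0, 0, 0, 0, 0, 0, 0, 0, 0, 0, 0, 0, 0, 0, 0, 0, 0, 0, 0, 0, 0]'

```text
t: 5.9
eef_pos: [0.5155, 0.102, 0.1063]
tool_rot: [0.229, 0.973, -0.0, -0.0]
contact_force: [-0.6, 0.1, 0.1]
width: -0.0
grip_force: 0.0
```

servo_tool --moves '[0, 0, 0, -0.021, 0, 0, 0, 0, 0, 0, -0.021, 0, 0, 0, 0, 0, 0, -0.021, 0, 0, 0, 0, 0, 0, -0.021, 0, 0, 0, 0, 0, 0, -0.021, 0, 0, 0, 0, -0.024, -0.026, 0, 0, 0, 0, 0, -0.024, -0.026, 0, 0, 0, 0, 0, -0.024, -0.026, 0, 0, 0, 0, 0, -0.024, -0.026, 0, 0, 0, 0, 0, -0.024, -0.026, 0, 0, 0, 0, 0, -0.024, -0.026, 0, 0, 0, 0, 0, -0.024, -0.026, 0, 0, 0, 0, 0, -0.025, -0.028, 0, 0, 0, 0, 0, 0, 0, 0.03, 0, 0, 0, 0, 0, 0, 0.03, 0, 0, 0, 0, 0, 0, 0.03, 0, 0, 0, 0, 0, 0, 0.03, 0, 0, 0, 0, 0, 0, 0.02, 0, 0, 0, 0, 0, 0, 0, 0, 0, 0, 0, 0, 0, 0, 0, 0, 0]'

```text
t: 8.4
eef_pos: [0.5952, -0.1723, 0.0725]
tool_rot: [0.229, 0.973, -0.0, 0.001]
contact_force: [0.1, -0.2, 0.2]
width: 0.0001
grip_force: 0.0
```

Run:
```python
from h import *
snap('scene');print(robot.state()['eef_pos'])
i=cv2.imread('pics/scene.png')[170:320,170:370]
cv2.imwrite('pics/crop2.png',cv2.resize(i,None,fx=3,fy=3))
```

```text
[ 0.595252   -0.17226762  0.07262838]
```

View pics/crop2.png

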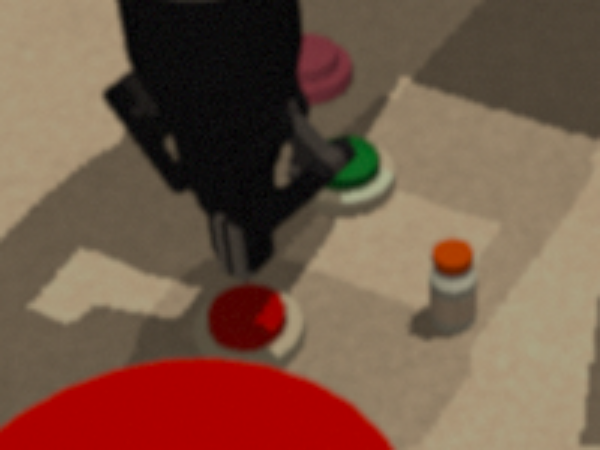

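The shut fingertips are right above the red button (crop (240,270) over (247,315)), with the loose vial and green button well clear. Contact is expected at TCP z of about 0.0425 and full press at about 0.0365.

servo_tool --moves '[0, 0, 0, 0.014, 0, 0, 0, 0, 0, 0, 0.012, 0, 0, 0, 0, 0, 0, 0.004, 0, 0, 0, 0, 0, 0, 0.004, 0, 0, 0, 0, 0, 0, 0.002, 0, 0, 0, 0, 0, 0, 0, 0, 0, 0, 0, 0, 0, 0, 0, 0, 0]'

```text
t: 9.32
eef_pos: [0.5946, -0.172, 0.0376]
tool_rot: [0.229, 0.973, -0.0, 0.0]
contact_force: [-17.2, 7.3, 33.6]
width: 0.0003
grip_force: 16.9
```

33 N is well above the 5 N spring force, so it looks bottomed out. I'll check the red face's height while it is held down.

Run:
```python
from h import *
def redz():
    p=cv2.imread('pics/scene.png').astype(int);o=[]
    for v in range(255,295):
        for u in range(232,275):
            b,g,r=p[v,u]
            if r>90 and g<40 and b<40: o.append(pt('scene',u,v))
    o=np.array(o);print(len(o),np.median(o,0),o.min(0),o.max(0))
redz()
snap('scene');redz();print(robot.state()['contact_force'])
```

```text
224 [ 0.7637  -0.14695  0.1696 ] [ 0.5801 -0.1707  0.0151] [ 0.7693 -0.117   0.1706]
154 [ 0.7657  -0.13915  0.1699 ] [ 0.5887 -0.1632  0.014 ] [ 0.7691 -0.1152  0.1709]
[-17.32739545   6.03832983  34.45206615]
```

Run:
```python
from h import *
snap('scene')
p=cv2.imread('pics/scene.png').astype(int)
o=[(u,v,*pt('scene',u,v)) for v in range(262,290) for u in range(232,275) if p[v,u,2]>50 and p[v,u,1]<.4*p[v,u,2] ]
o=np.array([q for q in o if q[4]<.05]);print(len(o),np.median(o,0))
i=p[220:300,210:310].astype(np.uint8);cv2.imwrite('pics/crop3.png',cv2.resize(i,None,fx=6,fy=6))
```

```text
216 [ 2.500e+02  2.800e+02  6.045e-01 -1.759e-01  1.560e-02]
```

View pics/crop3.png

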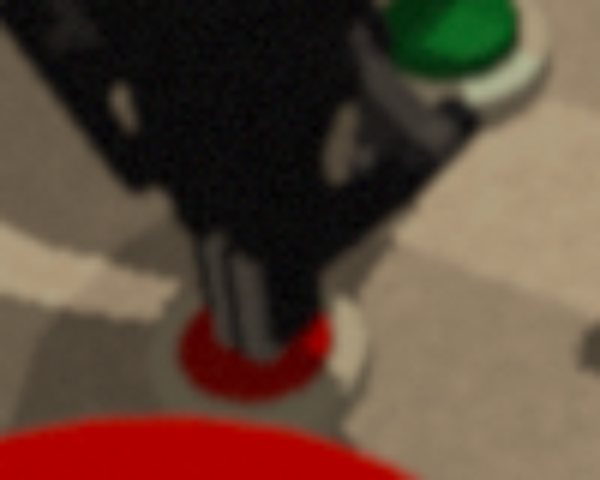

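The red face is down from 0.0217 to 0.0156 (6 mm of travel) with the fingers on it, so it's fully pressed. I'll raise the arm straight up and clear.

servo_tool --moves '[0, 0, 0, -0.004, 0, 0, 0, 0, 0, 0, -0.006, 0, 0, 0, 0, 0, 0, -0.02, 0, 0, 0, 0, 0, 0, -0.03, 0, 0, 0, 0, 0, 0, -0.03, 0, 0, 0, 0, 0, 0, -0.03, 0, 0, 0, 0, 0, 0, -0.03, 0, 0, 0, 0, 0, 0, 0, 0, 0, 0, 0, 0, 0, 0, 0, 0, 0, 0, 0, 0, 0, 0, 0, 0]'

```text
t: 10.68
eef_pos: [0.5944, -0.1719, 0.1846]
tool_rot: [0.229, 0.973, 0.0, -0.001]
contact_force: [0.1, -0.4, 0.5]
width: -0.0001
grip_force: 0.0
```

Run:
```python
from h import *
snap('scene');print(pt('scene',252,275),pt('scene',285,224),pt('scene',438,232),pt('scene',321,256),robot.state()['contact_force'])
print(robot.finish_job())
```

```text
[ 0.5994 -0.1745  0.022 ] [ 0.4794 -0.1408  0.0222] [0.5213 0.1012 0.0541] [ 0.5774 -0.0735  0.0461] [0.53641728 0.25591355 0.39053061]
the job is handed in; nothing more can be done
None
```

The job is handed in (no verdict was returned): I hovered about 3 cm above the orange-capped vial in the tray for over 2 s, pressed the red button down its full 6 mm and let it spring back, and left the arm clear; the final image shows both orange-capped vials and the green button where they were.

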